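# Weigh a polished stone under the sprung draught cover of a carat scale

### The arm

A 7-joint arm with a two-finger parallel gripper is mounted at the origin on the work surface. World frame = base frame: x ahead of the robot, y to its left, z up, the work surface at z = 0. Lengths are in m, angles in degrees, forces in N, time in s.
With the tool pointing down it reaches from about 0.425 to 1.025 m from the base axis. Payload 3.6 kg.
Tool frame: the origin (TCP) lies midway between the tips of the shut fingers; the grasp point (between the pads) lies 19 mm behind it (arm.tcp_to_grasp is the distance from the TCP to the grasp point, in m); z points along the fingers, y is the direction in which the jaws open and shut (so a half turn about z gives the same grasp; the last joint's range is limited). The gripper opens to 85 mm and grips with 20 to 120 N. Pads are 22 mm wide; open, the fingers measure 114 mm over their backs; the gripper's body (76 mm by 85 mm) begins 54 mm behind the grasp point. The pads swing forward as they close: fully open they stand 13 mm farther back than shut.
Start: joints at [-76.862, 33.873, 2.773, 92.16, -1.908, 54.013, -1.931], TCP at [0.23, 0.688, 0.231] pointing down, gripper open.
Joint ranges: [-153.93, 153.93], [-27.13, 128.08], [-72.61, 78.16], [10.71, 143.7], [-87.88, 267.88], [4.46, 118.87], [-176.78, 176.78]. Speed limits (degrees/s): [147.25, 147.25, 180, 180, 180, 180, 180].

### API

Orientations are given as a 3x3 rotation matrix whose columns are the frame's x, y, z axes.
In Python, from cell import arm, set_gripper, solver, read_state, optics, close_job gives the robot as it stands. The module is installed in compiled form; this text tells all that it offers. Calls block until the motion is done:
- arm.move_pose(position, orientation): joint-space move of the TCP to a pose.
- arm.servo_line(position, vel=0.15, rotation=None): straight line of the TCP; rotation=None keeps the orientation; vel is the mean speed in m/s.
- arm.set_joints(angles): joint-space move.
- set_gripper(opening, grip_force=None): opening from 0.0 (shut) to 1.0 (fully open); grip_force is the grip in N (None keeps the last); returns when the fingers have stopped.
- arm.wait(seconds).
- solver.inverse_kinematics(position, orientation): joint angles nearest the present ones, or None.
- read_state(): the state.
- optics.grab_frame(name): name is "side" or "top" or "wrist"; returns a dict with "img" (400x640x3 uint8, blue, green, red), "z_map" (400x640 float32, m along the optical axis (not along the pixel's ray), 0 where there is no reading), "fx", "fy", "cx", "cy" (pixels), "D" ([k1, k2, p1, p2, k3] as OpenCV has them; the pictures are not rectified), "pose" (4x4, takes a point from camera to world coordinates). Camera axes: x right, y down, z forward; pixel columns grow to the right and rows downward; lengths in m; the calibration is good to about 2 mm. A picture is of the moment at which its call begins.
A pose or a line that the arm cannot do raises arm.PlanningError and nothing moves.
- close_job(): hands the job in, once; it reports no verdict.
The state is a dict: "time": time; "qpos": joint angles; "joint_vel": joint speeds; "tau": joint torques, N m; "position": TCP position; "tool_rot": TCP orientation; "wrist_force": force on the tool from outside, world axes, zero at the start; "torque": the same for the moment, N m; "width": opening from 0.0 (shut) to 1.0 (fully open).
Only numpy, scipy, OpenCV 4.12 (cv2) and the standard library are available. Lean on these libraries where they do the work, as an engineer would, in place of code of your own. Each camera call takes 0.05 s, during which the arm holds its last target.

### The job

Get the dark red stone ready to be weighed: press the red thumb button of the carat scale so that its clear draught cover springs wide open, set the stone down gently and flat in the middle of the pan and let go of it, then swing the cover shut again and press it down until its latch snaps and it stays closed. The scale is a delicate instrument whose levelling feet are screwed out by an unknown amount, so feel for each contact, push no harder than about 15 N on any part of it, and leave the teal stone, the cord spool and the dish of pebbles where they are.

Things in the scene. Friction and masses are not known exactly. Their poses are not given: they have to be found in the camera images.
- scale: Carat scale fixed on the bench: white/grey housing on 4 levelling feet. Origin on the bench under the pan's centre, z up, -x is the front (button) end. Housing x -130 to +66, y -75 to +75, deck top z 46 (mm). The feet's setting is NOT measured: all heights told for the scale, and the z of its four *_spot points, are for feet half way; the real scale stands up to 6 mm higher or lower.
- button_spot (a point): Centre of the top of the red ridged thumb button, unpressed (feet half way; true height within 6 mm). Axes as scale. Button 26 mm (x) by 30 mm (y), 12 mm proud of the deck. Press straight down: spring of 1.5 N at first, the latch lets go after about 5 mm at 3 to 4 N, firm stop at 6.5 mm. The steel latch hook stands 26 to 36 mm behind it (+x), 5 mm higher than its top.
- pan_spot (a point): Centre of the top of the round bright steel pan, 80 mm across (feet half way; true height within 6 mm), 10 mm above the deck; axes as scale. It gives way up to 1.5 mm under load. It lies under the clear draught cover and is bare when the cover is open.
- bar_spot (a point): With the cover SHUT (does not move with it): centre of the grey bar, 20 mm wide, 120 long, along the front edge of the cover's flat roof, on its top face (feet half way; true height within 6 mm). Axes as scale. The place to press the cover down. Clear cover with grey edges: box 120 x 120 x 46 mm, open below, centred over the pan, bottom 1 mm above the deck.
- hinge_spot (a point): Middle of the cover's hinge line, which runs along y of scale at the cover's rear lower edge, 63 mm behind the pan's centre and 46 mm below the shut roof's top (feet half way; true height within 6 mm). Wide open, the roof stands nearly upright behind it: its outer face is 45 mm (low) to 68 mm (top edge) behind the hinge and reaches 113 mm above it.
- cover (a joint): Angle of the cover, rad: 0 shut and latched, 1.75 wide open (stop). Freed, it flies open in 0.5 s; a spring keeps it open (1 to 3 N at the bar pushes it over, from behind). Closing, it meets the latch hook at about 0.07; pressed on the bar, the force rises to 8 to 12 N, drops as the hook yields at about 0.04; the hook snaps over it at 0; firm stop at -0.012. Let go sooner, it springs open.
- red_stone_mid (a point): Centre (half-way up) of the dark red polished stone to be weighed: round, flat below, domed on top, 32 mm across and 19.5 mm high, about 30 g; its sides are upright from 3 to 10 mm above its flat base. z is its upright axis. Lies loose on the bench. The stone is the same all round, so its yaw means nothing.
- teal_stone_mid (a point): Centre of a teal green stone of the same shape and size; it lies near the red one and stays where it is.
- spool_mid (a point): Centre of an upright spool of black cord with white ends, 52 mm across, 56 mm high; not to be disturbed.
- dish: White dish with a blue rim, 130 mm across, 40 mm high, with coloured pebbles; origin at the centre of its underside; not to be disturbed.
Mind the look-alikes: they are no part of the job. Leave any blue look-alike of the scale alone. There is more than one size of the part that bears red_stone_mid; the job needs the smaller.

How it is judged (in metres and radians):
On the way, in this order (a step that is already met when the one before it is completed fails the run):
1. the cover has sprung open (above 1.5 rad) (value of joint cover above 1.5 rad), for 0.2 s.
2. the red stone stands flat on the pan, its centre within 15 mm of the pan's, let go, with the cover still open (horizontal distance between red_stone_mid and pan_spot below 0.015 m and z of red_stone_mid in the frame of scale between 0.056 and 0.075 m and angle between red_stone_mid's own z axis and vertical below 0.12 rad and contact force between red_stone and the fingers below 0.05 N and linear speed of red_stone below 0.02 m/s and value of joint cover above 1 rad), for 0.2 s.
At the end, for the whole second after the job is handed in: The cover is shut and latched (within 0.03 rad of shut) and still, and the red stone stands at rest, flat on the pan with its centre within 15 mm of the pan's, let go (horizontal distance between red_stone_mid and pan_spot below 0.015 m and z of red_stone_mid in the frame of scale between 0.056 and 0.075 m and angle between red_stone_mid's own z axis and vertical below 0.12 rad and contact force between red_stone and the fingers below 0.05 N and linear speed of red_stone below 0.02 m/s and value of joint cover below 0.03 rad and velocity of joint cover between -0.1 and 0.1 rad/s); the robot touches nothing.
It fails at once if the robot presses on any part of the scale with more than 22 N (contact force between scale and the fingers above 22 N or contact force between scale and the arm above 22 N).
It fails at once if the stone is pressed or dropped on the scale with more than 10 N (contact force between red_stone and scale above 10 N).
It fails at once if the teal stone, the spool or the dish is moved by more than 20 mm (distance of any of teal_stone_mid, spool_mid, dish from where it was at the start of the episode above 0.02 m).
It also fails if it takes over 67 s, if anything falls off the work surface, if the arm or the gripper's body presses on something with over 40 N, if the wrist force passes 120 N, or if a joint passes its speed limit or range.

## Working session

There is one attempt and no reset: what is moved stays moved. The work goes in short steps, each a Python script; the robot and the scene stay as the last script left them, time stands still between calls to the robot, and variables do not carry over. Pictures are saved under pics/ and viewed, and the job is handed in when it is done.

```bash
mkdir -p pics; ls
python3 - <<'E'
from cell import *
import cv2
for n in ["side","top","wrist"]:
    f=optics.grab_frame(n)
    cv2.imwrite(f"pics/{n}0.png",f["img"])
    print(n,f["fx"],f["fy"],f["cx"],f["cy"],f["D"],f["pose"].round(3).tolist(),(f["z_map"]>0).mean())
s=read_state();print(s)
print(arm.tcp_to_grasp)
E
```

```text
pics
side 380.14474225497594 380.14474225497594 322.8226283925817 199.67214726618386 [0.01884645 0.         0.         0.         0.        ] [[0.918, -0.214, 0.333, 0.198], [-0.395, -0.455, 0.798, -0.833], [-0.019, -0.865, -0.502, 0.613], [0.0, 0.0, 0.0, 1.0]] 0.996140625
top 520.4199066144404 520.4199066144404 321.18363583062717 200.22608554985482 [0.01837255 0.         0.         0.         0.        ] [[0.06, -0.978, 0.2, 0.235], [-0.998, -0.058, 0.013, 0.0], [-0.001, -0.2, -0.98, 1.632], [0.0, 0.0, 0.0, 1.0]] 0.99590625
wrist 351.4652287941893 351.4652287941893 319.37431220248214 198.94879065815536 [0.01263457 0.         0.         0.         0.        ] [[0.316, 0.899, 0.303, 0.153], [0.949, -0.299, -0.104, 0.713], [-0.002, 0.321, -0.947, 0.374], [0.0, 0.0, 0.0, 1.0]] 0.995890625
{'time': 0.15, 'qpos': array([-76.86250094,  33.9179329 ,   2.76944451,  92.21858032,
        -1.90823316,  54.0123806 ,  -1.93237226]), 'joint_vel': array([ 0.04331689, -0.07944687,  0.03713784, -0.27460648,  0.09086543,
       -0.01963595, -0.01928573]), 'tau': array([ 2.91876051e-03, -5.49246204e+01,  1.54953070e+00, -1.98451549e+01,
        9.54975199e-03,  5.62843139e-03,  1.35174099e-05]), 'position': array([0.2297809 , 0.68695165, 0.23035649]), 'tool_rot': array([[-9.48362676e-01,  3.17187678e-01, -4.60313363e-04],
       [ 3.17187992e-01,  9.48361099e-01, -1.73324985e-03],
       [-1.13222207e-04, -1.78975533e-03, -9.99998392e-01]]), 'wrist_force': array([-0.26155768, -0.78225403,  0.40501285]), 'torque': array([ 0.01717596,  0.0401834 , -0.03266212]), 'width': 1.00034935028002}
0.0187
```

View pics/side0.png

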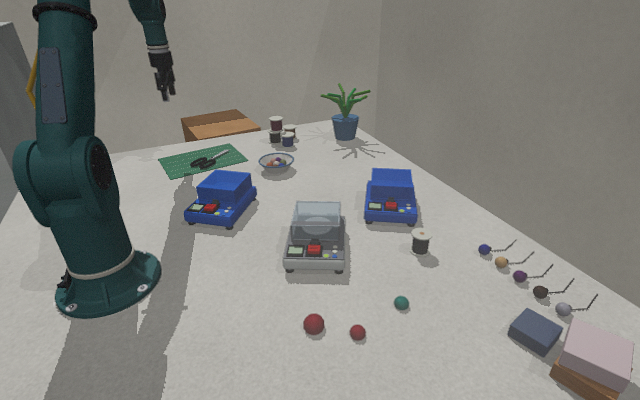

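View pics/top0.png

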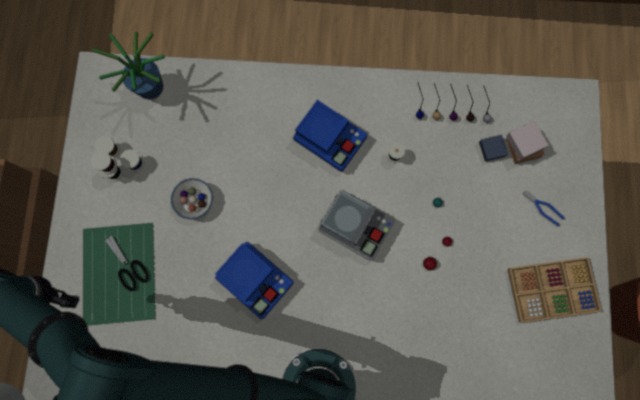

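View pics/wrist0.png

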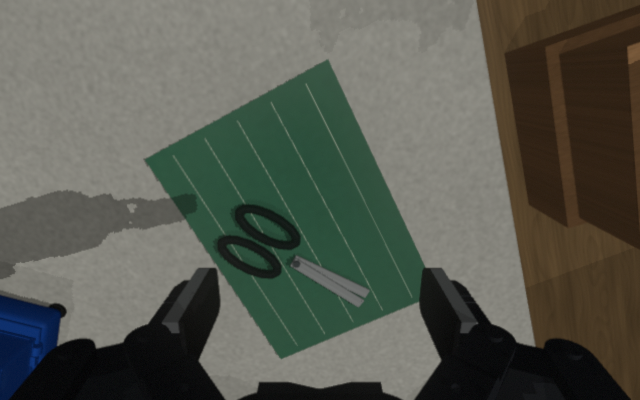

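Both views show the white scale between two blue look-alikes: top view at about (357,223), button at (376,236). The smaller red stone is at (447,241) top and (357,332) side, the larger at (430,263). The teal stone is at (438,202). Next I turn these pixels into world positions.

```bash
cat > h.py <<'E'
import numpy as np, cv2
from cell import *
def K(f): return np.array([[f["fx"],0,f["cx"]],[0,f["fy"],f["cy"]],[0,0,1.]])
def ray(f,uv):
    p=cv2.undistortPoints(np.array(uv,float).reshape(-1,1,2),K(f),np.array(f["D"],float)).reshape(-1,2)
    d=np.c_[p,np.ones(len(p))]; P=f["pose"]
    return P[:3,3], d@P[:3,:3].T, 
def onplane(f,uv,z):
    o,d=ray(f,uv); t=(z-o[2])/d[:,2]; return o+d*t[:,None]
def deproj(f,uv):
    o,d=ray(f,uv); uv=np.array(uv,float).reshape(-1,2).round().astype(int)
    return o+d*f["z_map"][uv[:,1],uv[:,0]][:,None]
def tri(rs):
    A=np.zeros((3,3));b=np.zeros(3)
    for o,d in rs:
        d=d/np.linalg.norm(d);M=np.eye(3)-np.outer(d,d);A+=M;b+=M@o
    x=np.linalg.solve(A,b)
    return x,[np.linalg.norm(np.cross(x-o,d/np.linalg.norm(d))) for o,d in rs]
def blobs(mask,amin=15):
    n,l,s,c=cv2.connectedComponentsWithStats(mask.astype(np.uint8))
    return [(c[i],s[i],l==i) for i in range(1,n) if s[i,4]>=amin]
def hsv(f): return cv2.cvtColor(f["img"],cv2.COLOR_BGR2HSV)
def red(f):
    h=hsv(f); return ((h[...,0]<8)|(h[...,0]>172))&(h[...,1]>120)&(h[...,2]>50)
def teal(f):
    h=hsv(f); return (h[...,0]>75)&(h[...,0]<98)&(h[...,1]>90)&(h[...,2]>40)
E
python3 - <<'E'
from h import *
np.set_printoptions(precision=4,suppress=True)
for n in ["side","top"]:
    f=optics.grab_frame(n)
    for nm,m in [("red",red(f)),("teal",teal(f))]:
        for c,s,l in blobs(m):
            ys,xs=np.nonzero(l); p=deproj(f,np.c_[xs,ys])
            print(n,nm,c.round(1),s,np.median(p,0),p[:,2].max().round(3))
E
```

```text
side red [390.7 204.4] [386 202  11   7  57] [ 0.7318 -0.0532  0.056 ] 0.059
side red [209.4 207. ] [204 204  12   7  73] [0.2587 0.1549 0.0553] 0.06
side red [313.7 248.6] [308 245  12   9  98] [ 0.4553 -0.1542  0.0576] 0.613
side red [312. 318.] [306 314  13   9  65] [ 0.3821 -0.322   0.0237] 0.027
side red [355.7 327.6] [353 325   8   7  27] [ 0.4528 -0.3738  0.0172] 0.019
side teal [65.2  1.7] [ 37   0  48   8 121] [0.0774 0.1384 0.5804] 0.613
side teal [ 62.8 156.8] [   13    10   106   264 10073] [ 0.0045 -0.0439  0.3214] 0.613
side teal [144.7  24.8] [141  20   7  12  37] [0.2031 0.6662 0.4886] 0.502
side teal [147.3  36.3] [145  33   6   8  19] [0.202  0.6653 0.4545] 0.463
side teal [154.1  41.3] [150  39   9   5  16] [0.2206 0.6549 0.4385] 0.446
side teal [ 88.5 155.9] [ 86 141   8  31  80] [ 0.0503 -0.0474  0.3316] 0.613
side teal [ 91.3 178.7] [ 88 172   8  15  28] [ 0.0457 -0.0637  0.2917] 0.305
side teal [121.7 244.7] [119 242   9   7  15] [ 0.0493 -0.0378  0.1148] 0.12
side teal [118.9 255.4] [115 249  10  13  44] [ 0.0414 -0.0458  0.0965] 0.114
side teal [ 93.6 295.9] 
[... 191 characters left out ...]
0.0504  0.0569] 1.632
top red [375.7 234.5] [370 229  12  12  97] [ 0.4592 -0.1518  0.0588] 1.632
top red [447.1 241.1] [443 238   9   8  53] [ 0.4578 -0.3774  0.0164] 0.026
top red [429.7 263.1] [424 258  12  11 112] [ 0.3854 -0.3233  0.0233] 1.632
top red [269.7 293.8] [264 288  12  13  99] [0.2627 0.1564 0.0569] 0.065
top teal [132.5  84.2] [129  75   9  16  24] [0.8717 0.6328 0.0935] 0.213
top teal [437.4 202. ] [434 199   8   7  51] [ 0.5799 -0.3455  0.0181] 1.632
top teal [ 15.7 319.1] [  0 291  39  55 971] [0.1835 0.5266 0.7049] 1.632
top teal [ 68.1 368.3] [  37  328   74   72 2207] [0.1257 0.361  0.843 ] 1.632
top teal [308.  362.4] [284 351  53  30 311] [0.0809 0.033  0.0129] 0.387
```

Run:
```python
from h import *
np.set_printoptions(precision=4,suppress=True)
f=optics.grab_frame("top")
p=onplane(f,[[348,219]],0.06)[0]; b=onplane(f,[[375.7,234.5]],0.058)[0]
print(p,b,np.linalg.norm(p-b)); yaw=np.arctan2(*(p-b)[:2][::-1]);print(np.degrees(yaw))
big=cv2.resize(f["img"][150:300,280:480],None,fx=4,fy=4,interpolation=cv2.INTER_CUBIC);cv2.imwrite("pics/top0z.png",big)
def R(yaw): # tool down, tool x at yaw
    c,s=np.cos(yaw),np.sin(yaw); return np.array([[c,s,0],[s,-c,0],[0,0,-1.]])
for dy in [0,90,180,270]:
    for pos in [(0.5,-0.2,0.32),(p[0],p[1],.1),(b[0],b[1],.1),(0.457,-.376,.05)]:
        q=solver.inverse_kinematics(pos,R(yaw+np.radians(dy))); print(dy,pos,q)
```

```text
[ 0.5017 -0.0647  0.06  ] [ 0.4593 -0.1513  0.058 ] 0.09644975571619582
63.91719627593358
0 (0.5, -0.2, 0.32) [-26.3192  22.766   58.7616 112.3016 -23.0664  57.6161  17.1097]
0 (np.float64(0.5017291067901058), np.float64(-0.06469455953294356), 0.1) [-12.9355  32.0248  20.6089 126.3185 -25.6248  25.5686   2.0624]
0 (np.float64(0.4593321970527915), np.float64(-0.15130320472751907), 0.1) [ -0.1621  30.5407  17.4845 128.9539 -22.6955  23.3093   9.9449]
0 (0.457, -0.376, 0.05) [ 32.1328  39.1336   4.1402 115.9681  -6.1667  25.099   14.852 ]
90 (0.5, -0.2, 0.32) [-18.1911  18.758   45.7214 112.0605 -16.1848  55.6876  99.176 ]
90 (np.float64(0.5017291067901058), np.float64(-0.06469455953294356), 0.1) [ -0.8995  30.4095   4.1681 125.8053  -5.2021  23.939   71.3708]
90 (np.float64(0.4593321970527915), np.float64(-0.15130320472751907), 0.1) [  8.6403  29.4624   5.603  128.5816  -7.2906  22.2359  84.1933]
90 (0.457, -0.376, 0.05) [ 41.5623  39.2006  -9.1681 115.5345  13.1724  26.226   86.4936]
180 (0.5, -0.2, 0.32) [ 62.5992  24.3664 -61.1067 108.9949  24.396   60.9887 145.3207]
180 (np.float64(0.5017291067901058), np.float64(-0.06469455953294356), 0.1) [ 12.5786  30.7781 -13.8197 125.2158  16.3975  25.6573 139.7066]
180 (np.float64(0.4593321970527915), np.float64(-0.15130320472751907), 0.1) [ 23.182   29.728  -13.6237 127.9525  16.7394  23.9248 149.8418]
180 (0.457, -0.376, 0.05) [ 51.7782  40.8997 -23.759  115.0668  31.4811  30.34   159.436 ]
270 (0.5, -0.2, 0.32) [-31.0835  27.4305  68.5559 112.425  -29.554   60.3785 -65.3815]
270 (np.float64(0.5017291067901058), np.float64(-0.06469455953294356), 0.1) [-35.3431  44.7316  56.5701 127.1679 -60.5333  42.4247 -51.7559]
270 (np.float64(0.4593321970527915), np.float64(-0.15130320472751907), 0.1) [-19.0786  38.0062  45.6045 129.6901 -53.0266  33.4155 -48.3838]
270 (0.457, -0.376, 0.05) [ -4.4795  63.0372  67.4252 117.4891 -73.468   59.1484 -13.1433]
```

View pics/top0z.png

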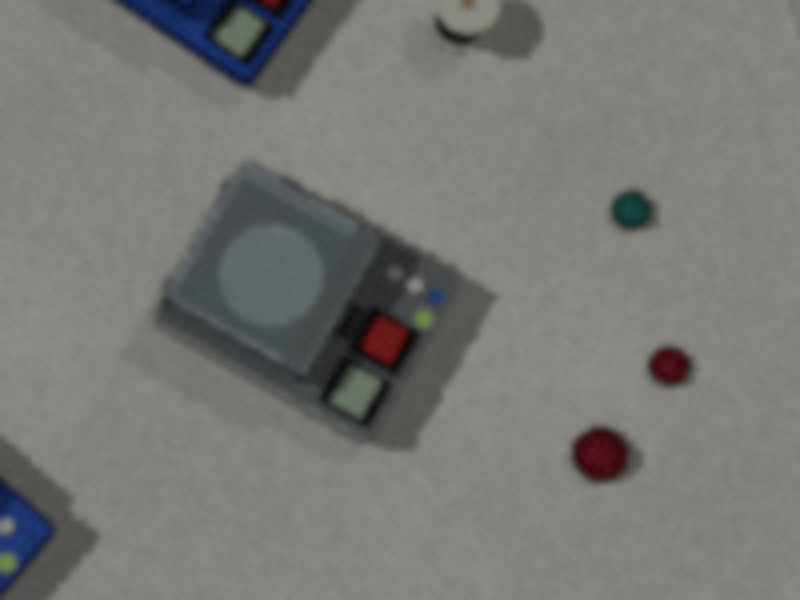

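```bash
cat >> h.py <<'E'
YS=np.radians(63.9)
def R(deg,yaw=None):
    a=np.radians(deg)+(YS if yaw is None else yaw); c,s=np.cos(a),np.sin(a); return np.array([[c,s,0],[s,-c,0],[0,0,-1.]])
def save(f,n):
    np.savez(f"pics/{n}.npz",**f); cv2.imwrite(f"pics/{n}.png",f["img"])
def load(n):
    d=np.load(f"pics/{n}.npz"); return {k:d[k] for k in d.files}
np.set_printoptions(precision=4,suppress=True)
E
python3 - <<'E'
from h import *
t=read_state()["time"]
arm.set_joints([22,18,-5,108,5,54,90])
s=read_state();print(s["time"]-t,s["position"],s["tool_rot"].round(2).tolist())
arm.move_pose([0.47,-0.14,0.34],R(90))
s=read_state();print(s["time"],s["position"],s["qpos"],s["wrist_force"])
save(optics.grab_frame("wrist"),"w1")
for p in [(0.46,-.153,.1),(0.46,-.153,.06)]:
  print(solver.inverse_kinematics(p,R(180)))
E
```

```text
3.375 [ 0.5224 -0.2315  0.306 ] [[-0.97, 0.25, -0.01], [0.25, 0.97, -0.04], [-0.0, -0.04, -1.0]]
4.1917 [ 0.4702 -0.1392  0.3406] [ 15.8988   9.6474  -5.4428 114.392    1.1247  55.9209  73.9354] [ 0.5074 -0.4716 -0.3916]
[ 23.3681  29.7827 -13.6401 127.8095  16.7262  24.0169 150.0251]
[ 21.1516  34.0074 -10.8491 128.861   19.2865  18.5859 147.6748]
```

View pics/w1.png

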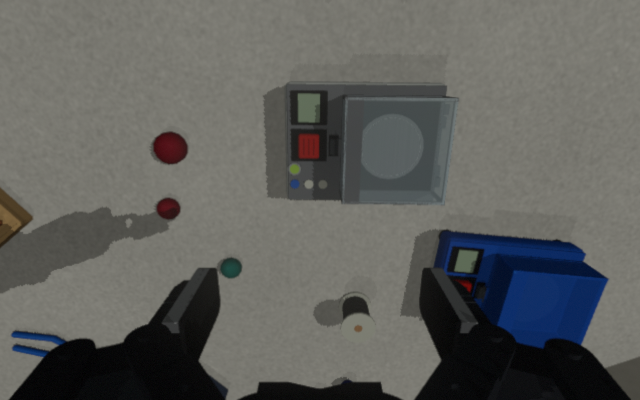

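Wrist view 1: button at (309,145), pan circle at (391,146) through the cover, small red stone at (168,208), larger red at (170,148), teal at (231,267), spool at (358,325). Taking a second view from another place.

Run:
```python
from h import *
arm.servo_line([0.44,-0.25,0.30],vel=0.25)
save(optics.grab_frame("wrist"),"w2"); print(read_state()["time"])
for n in ["w1","w2"]:
    f=load(n)
    for nm,m in [("red",red(f)),("teal",teal(f))]:
        for c,s,l in blobs(m,30):
            ys,xs=np.nonzero(l); p=deproj(f,np.c_[xs,ys])
            print(n,nm,c.round(1),s,np.median(p,0),p[:,2].max().round(3))
f=load("w2")
z=deproj(f,np.stack(np.meshgrid(np.arange(640),np.arange(400)),-1).reshape(-1,2))[:,2].reshape(400,640)
f1=load("w1");z1=deproj(f1,np.stack(np.meshgrid(np.arange(640),np.arange(400)),-1).reshape(-1,2))[:,2].reshape(400,640)
print(z1[146,270:470:8]);
```

```text
4.925
w1 red [169.7 147.5] [154 133  33  30 779] [ 0.3878 -0.3169  0.0238] 0.484
w1 red [308.1 145.7] [298 133  22  26 531] [ 0.4593 -0.1483  0.0609] 0.484
w1 red [166.8 206.3] [157 199  22  17 250] [ 0.4558 -0.37    0.018 ] 0.484
w1 red [466.3 284.7] [459 281  13  11  74] [ 0.7304 -0.0373  0.0576] 0.484
w1 teal [230.4 268.2] [221 260  20  17 259] [ 0.58   -0.3401  0.0181] 0.022
w2 red [409.7 132.9] [397 119  26  29 683] [ 0.4593 -0.1492  0.0609] 0.444
w2 red [245.5 136.6] [230 122  32  31 714] [ 0.3865 -0.3194  0.0247] 0.444
w2 red [238.4 204.8] [228 196  21  19 302] [ 0.4584 -0.3726  0.0182] 0.022
w2 red [563.8 294.4] [551 283  26  23 449] [ 0.7349 -0.0487  0.0587] 0.444
w2 teal [303.3 270.4] [294 261  19  19 267] [ 0.5802 -0.3414  0.0182] 0.022
[0.0014 0.001  0.0417 0.0508 0.0603 0.0607 0.0608 0.0507 0.0651 0.0719
 0.0976 0.0963 0.0955 0.0972 0.0955 0.0961 0.0949 0.0953 0.0968 0.0959
 0.0971 0.0957 0.0976 0.0014 0.001 ]
```

View pics/w2.png

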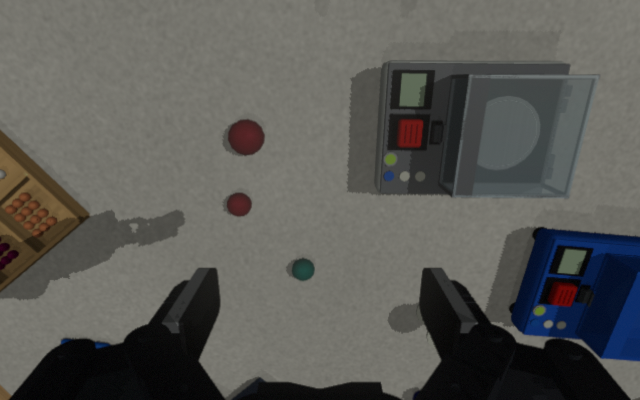

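Wrist view 2: button at (411,132), pan circle at (507,132), small red stone at (239,204), teal at (303,270). Depth puts the roof at 96 mm and the button top at 61 mm, so the scale stands about 3 mm above half-way. Now the pan ellipse, two-view triangulation and the scale's yaw.

Run:
```python
from h import *
fs={n:load(n) for n in ["w1","w2"]}
# pan: gray inside roi
roi={"w1":(352,102,440,195),"w2":(474,82,562,186)}
pan={}
for n,f in fs.items():
    g=cv2.cvtColor(f["img"],cv2.COLOR_BGR2GRAY); x0,y0,x1,y1=roi[n]
    sub=cv2.GaussianBlur(g[y0:y1,x0:x1],(3,3),0)
    t,m=cv2.threshold(sub,0,255,cv2.THRESH_OTSU)
    m=cv2.morphologyEx(m,cv2.MORPH_OPEN,np.ones((5,5)))
    cs,_=cv2.findContours(m,cv2.RETR_EXTERNAL,cv2.CHAIN_APPROX_NONE)
    vis=f["img"].copy()
    for c in sorted(cs,key=cv2.contourArea)[-3:]:
        if len(c)<20: continue
        h=cv2.convexHull(c)+[x0,y0]
        e=cv2.fitEllipse(h); print(n,t,cv2.contourArea(c),e)
        cv2.ellipse(vis,e,(0,255,255),1)
        pan[n]=e[0]
    cv2.imwrite(f"pics/pan_{n}.png",cv2.resize(vis[40:220,260:620],None,fx=2,fy=2))
def pair(u1,u2,nm):
    rs=[]
    for n,u in (("w1",u1),("w2",u2)):
        o,d=ray(fs[n],[u]); rs.append((o,d[0]))
    x,r=tri(rs);print(nm,x,r);return x
P=pair(pan["w1"],pan["w2"],"pan")
def cent(f,m,near):
    b=[(c,l) for c,s,l in blobs(m,30)]
    c,l=min(b,key=lambda t:np.hypot(*(t[0]-near)))
    h=cv2.convexHull(np.argwhere(l)[:,::-1].astype(np.int32)); M=cv2.moments(h); return (M["m10"]/M["m00"],M["m01"]/M["m00"])
B=pair(cent(fs["w1"],red(fs["w1"]),(308,145)),cent(fs["w2"],red(fs["w2"]),(410,133)),"button")
S=pair(cent(fs["w1"],red(fs["w1"]),(167,206)),cent(fs["w2"],red(fs["w2"]),(238,205)),"stone")
T=pair(cent(fs["w1"],teal(fs["w1"]),(230,268)),cent(fs["w2"],teal(fs["w2"]),(303,270)),"teal")
d=(P-B)[:2];print(np.linalg.norm(d),np.degrees(np.arctan2(d[1],d[0])))
for n,f in fs.items():
    print(n, [onplane(f,[pan[n]],.059)[0]], onplane(f,[cent(f,red(f),(167,206) if n=="w1" else (238,205))],.010))
# housing edge yaw: depth mask of things with z>.04 near
for n,f in fs.items():
    uv=np.stack(np.meshgrid(np.arange(640),np.arange(230)),-1).reshape(-1,2); X=deproj(f,uv)
    a=YS; ex=np.array([np.cos(a),np.sin(a)]); ey=np.array([-ex[1],ex[0]])
    rel=(X[:,:2]-P[:2]); q=np.c_[rel@ex,rel@ey]
    m=(X[:,2]>.035)&(X[:,2]<.06)&(np.abs(q)<.16).all(1)&(f["z_map"].reshape(-1)[uv[:,1]*640+uv[:,0]]>0)
    pts=X[m][:,:2].astype(np.float32); 
    r=cv2.minAreaRect(pts*1000); print(n,r,"deck med",np.median(X[m][:,2]))
    m2=(X[:,2]>.088)&(X[:,2]<.103)&(np.abs(q)<.16).all(1); r=cv2.minAreaRect(X[m2][:,:2].astype(np.float32)*1000);print("roof",r,np.median(X[m2][:,2]))
```

```text
w1 82.0 487.0 ((410.95361328125, 173.9461212158203), (64.13105773925781, 110.20453643798828), 62.8459358215332)
w1 82.0 3191.0 ((390.78240966796875, 146.03817749023438), (62.81666564941406, 66.9637680053711), 38.84004211425781)
w2 80.0 876.5 ((576.8651123046875, 108.31919860839844), (35.7010383605957, 181.9414520263672), 18.32143783569336)
w2 80.0 3491.5 ((505.3311767578125, 132.03903198242188), (64.05811309814453, 77.73947143554688), 29.01961326599121)
pan [ 0.5019 -0.0592  0.0671] [np.float64(0.00016446861480548639), np.float64(0.0001644686148054239)]
button [ 0.4602 -0.1485  0.0572] [np.float64(0.0002072104308453695), np.float64(0.00020721043084532856)]
stone [ 0.4596 -0.3762  0.0081] [np.float64(0.0011612991733022748), np.float64(0.0011612991733023351)]
teal [ 0.5821 -0.3426  0.0134] [np.float64(0.0003613636926623081), np.float64(0.0003613636926622525)]
0.09858342570685256 64.95884746868572
w1 [array([ 0.5041, -0.0584,  0.059 ])] [[ 0.4583 -0.3745  0.01  ]]
w2 [array([ 0.5046, -0.0559,  0.059 ])] [[ 0.4603 -0.376   0.01  ]]
w1 ((490.11114501953125, -89.19859313964844), (192.7806396484375, 150.29261779785156), 63.334590911865234) deck med 0.04953714108819579
roof ((504.96881103515625, -58.97407531738281), (120.81683349609375, 121.05543518066406), 63.19399642944336) 0.09610079612291078
w2 ((490.1456604003906, -89.03323364257812), (193.99591064453125, 149.7572021484375), 63.3494873046875) deck med 0.04954129030498139
roof ((505.2078857421875, -58.96464538574219), (123.28070068359375, 120.6624755859375), 63.59886169433594) 0.09613926745351975
```

```bash
cat >> h.py <<'E'
YS=np.radians(63.35); PAN=np.array([0.5047,-0.0592]); DH=0.0032
EX=np.array([np.cos(YS),np.sin(YS)]); EY=np.array([-EX[1],EX[0]])
def W(x,y,z): # scale frame (m, nominal z) -> world
    p=PAN+x*EX+y*EY; return np.array([p[0],p[1],z+DH])
def st(): s=read_state(); return s["time"],s["position"],s["wrist_force"]
E
python3 - <<'E'
from h import *
set_gripper(0.0,grip_force=30)
p=W(-0.101,0,0.058)
arm.move_pose(p+[0,0,.12],R(180)); print(st(),read_state()["qpos"])
arm.servo_line(p+[0,0,.02],vel=.12)
arm.wait(.15); t,x,b=st(); print(t,x,b)
for i in range(6):
    arm.wait(.03); print(st()[2])
f0=b
z=p[2]+.012
while z>p[2]-.001:
    arm.servo_line([p[0],p[1],z],vel=.04)
    t,x,f=st(); print("%.2f %.4f %.4f"%(t,z,x[2]),f-f0)
    if f[2]-f0[2]>1.2: break
    z-=.002
E
```

```text
(6.75, array([ 0.4598, -0.15  ,  0.1815]), array([ 0.9216,  0.135 , -0.0048])) [ 27.6735  21.9246 -19.0369 124.6729  12.273   35.0742 153.0725]
7.8833 [ 0.4599 -0.1497  0.0819] [ 0.4591 -0.0632 -1.2158]
[-0.1911  0.0105  0.8874]
[0.1881 0.2725 0.3737]
[0.6224 0.4139 0.4478]
[-0.3769  0.1912  1.0526]
[ 0.485   0.4252 -0.2883]
[ 0.5079 -0.3145 -0.6792]
8.43 0.0732 0.0728 [-0.7088 -0.3117  1.3818]
```

```bash
cat >> h.py <<'E'
def force(n=6,dt=.01):
    F=[]
    for _ in range(n): arm.wait(dt); F.append(read_state()["wrist_force"])
    return np.mean(F,0)
E
python3 - <<'E'
from h import *
p=W(-0.101,0,0.058)
b=force(12); print(b,st()[0])
z=.064
while z>.0505:
    arm.servo_line([p[0],p[1],z],vel=.04)
    f=force(5)-b; t,x,_=st(); print("%.2f %.4f %.4f"%(t,z,x[2]),f)
    if f[2]>9: break
    z-=.001
save(optics.grab_frame("side"),"s2")
E
```

```text
[ 0.0404 -0.0219  0.1743] 8.5333
8.96 0.0640 0.0638 [ 0.044  -0.2623  0.2077]
9.25 0.0630 0.0631 [-0.1896 -0.0176 -0.245 ]
9.54 0.0620 0.0620 [-0.2112  0.4676 -0.0419]
9.83 0.0610 0.0609 [-0.0235  0.3457  0.4882]
10.12 0.0600 0.0600 [ 0.3353 -0.5342  0.2063]
10.42 0.0590 0.0591 [-0.3094 -0.0256  1.9394]
10.71 0.0580 0.0580 [ 0.0175 -0.2888  1.803 ]
11.00 0.0570 0.0570 [ 0.3568 -0.3486  1.8007]
11.29 0.0560 0.0560 [ 0.2919 -0.7389  1.0966]
11.58 0.0550 0.0550 [ 0.401  -1.207   3.7929]
11.88 0.0540 0.0540 [-1.089   0.2508  1.4267]
12.17 0.0530 0.0536 [-4.4387 -0.7591  7.4714]
12.46 0.0520 0.0531 [ 2.3183 -4.8675 13.7358]
```

View pics/s2.png

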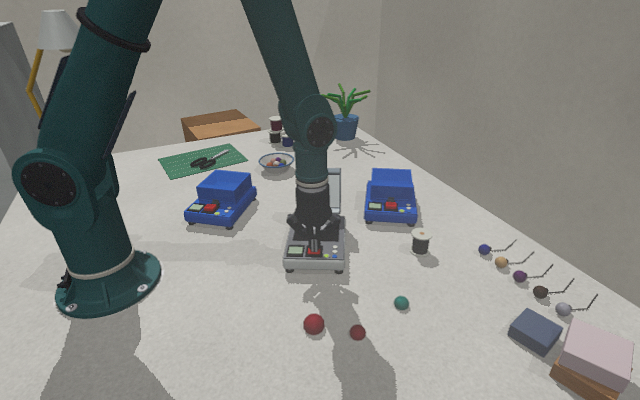

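Side view: the cover stands wide open behind the pan and the bench items are unmoved. The button was felt at 59.7 mm and its stop at 53.3 mm, so the scale stands about 1.8 mm above half-way. Next, the stone, with a closer look first.

```bash
sed -i 's/DH=0.0032/DH=0.0018/' h.py
python3 - <<'E'
from h import *
p=st()[1]
arm.servo_line([p[0],p[1],.2],vel=.2)
arm.move_pose([0.459,-0.3755,.16],R(90)); print(st(),read_state()["qpos"])
set_gripper(0.7)
f=optics.grab_frame("wrist");save(f,"w3")
arm.servo_line([0.459,-0.3755,.10],vel=.2)
f=optics.grab_frame("wrist");save(f,"w4");print(st())
E
```

```text
(14.3083, array([ 0.4589, -0.3736,  0.1588]), array([ 1.1872,  0.9863, -0.1868])) [ 31.4217  29.7553   4.6568 113.0694  -3.8824  37.4922 102.0935]
(15.4583, array([ 0.4595, -0.376 ,  0.1007]), array([-0.1256, -0.4846, -0.4663]))
```

View pics/w4.png

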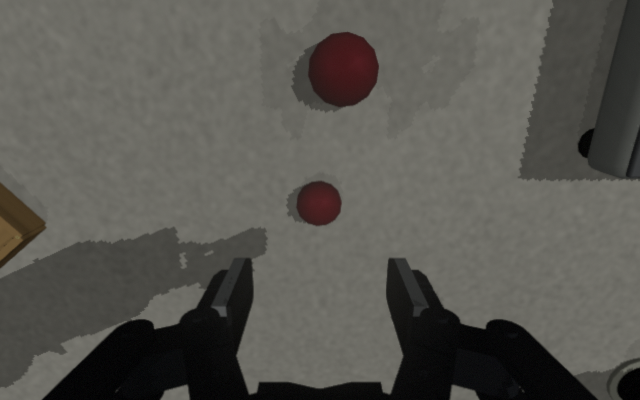

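View pics/w3.png

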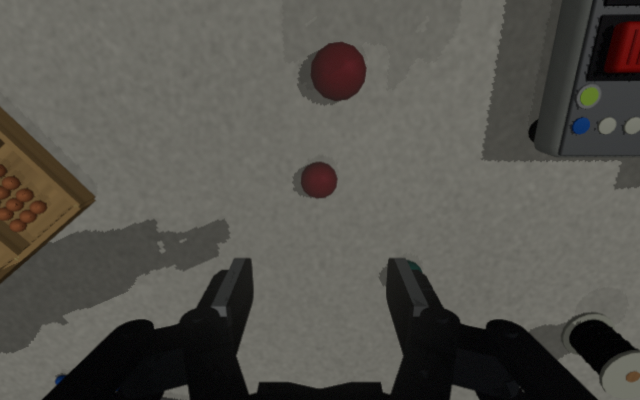

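The small red stone sits at (319,203) in the near view and (319,180) in the higher one, centred between the jaws; the teal stone is clear of the fingers. I'll measure, then grasp.

Run:
```python
from h import *
rs=[];
for n,near in (("w3",(319,180)),("w4",(319,203))):
    f=load(n); h=hsv(f); m=((h[...,0]<8)|(h[...,0]>172))&(h[...,1]>100)&(h[...,2]>25)
    c,s,l=min(blobs(m,30),key=lambda t:np.hypot(*(t[0]-near)))
    o,d=ray(f,[c]); rs.append((o,d[0])); print(c,s,onplane(f,[c],.010))
    ys,xs=np.nonzero(l);p=deproj(f,np.c_[xs,ys]);print(np.percentile(p[:,2],95), p[:,0].min(),p[:,0].max(),p[:,1].min(),p[:,1].max())
print(tri(rs))
```

```text
[319.1585 180.0536] [303 163  34  34 877] [[ 0.4601 -0.3753  0.01  ]]
0.0205445805540863 0.3866704868315941 0.47371111183860715 -0.39012532709970205 -0.3382323948797494
[319.1842 203.7278] [ 298  183   43   42 1363] [[ 0.4602 -0.3754  0.01  ]]
0.020587927328887028 0.3866073424035027 0.47357457935561864 -0.3898776731290706 -0.3383103751614507
(array([ 0.4597, -0.3751,  0.0116]), [np.float64(1.2045171324937478e-05), np.float64(1.2045171324970787e-05)])
```

Run:
```python
from h import *
arm.servo_line([0.460,-0.3753,.05],vel=.2)
set_gripper(0.52)
b=force(6)
arm.servo_line([0.460,-0.3753,.012],vel=.1); print(force(4)-b)
arm.servo_line([0.460,-0.3753,.000],vel=.05); print(force(4)-b,st()[1])
set_gripper(0.0,grip_force=20); s=read_state(); print(s["width"],force(4)-b,s["time"])
arm.servo_line([0.460,-0.3753,.06],vel=.1)
s=read_state(); print(s["width"],s["position"],s["time"])
save(optics.grab_frame("wrist"),"w5")
```

```text
[ 0.5559 -0.0127  0.0839]
[ 0.3276  0.1391 -0.0918] [ 0.4599 -0.3752 -0.0002]
0.3566517619595049 [-0.06   -0.1314  1.875 ] 17.4583
0.3601952391327487 [ 0.4598 -0.3751  0.0599] 18.2417
```

View pics/w5.png

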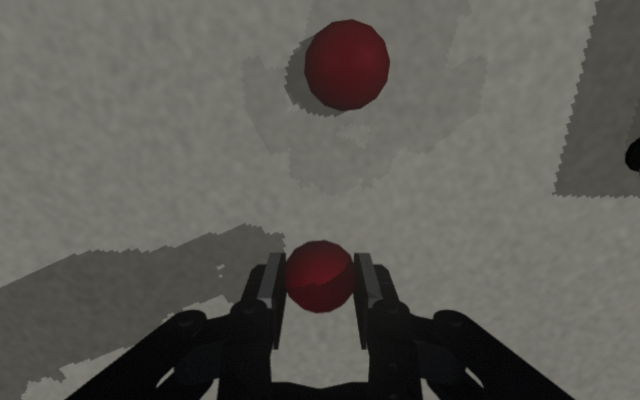

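The stone is gripped centred between the pads at (320,275). Its base is at TCP height, since the gripper closed at z = 0. Carrying it to the pan.

Run:
```python
from h import *
arm.servo_line([0.460,-0.3753,.17],vel=.2)
p=W(0,0,.056)
arm.move_pose([p[0],p[1],.17],R(90)); print(st())
save(optics.grab_frame("wrist"),"w6")
arm.servo_line([p[0],p[1],.09],vel=.15)
arm.servo_line([p[0],p[1],.066],vel=.08)
arm.wait(.1); b=force(12); print(b,read_state()["width"],st()[0])
z=.0632
while z>.0525:
    arm.servo_line([p[0],p[1],z],vel=.04)
    f=force(6)-b; t,x,_=st(); print("%.2f %.4f %.4f"%(t,z,x[2]),f)
    if f[2]>1.3: break
    z-=.0008
```

```text
(20.2083, array([ 0.5047, -0.0608,  0.1698]), array([-0.1913, -0.1513, -1.1632]))
[-0.0743  0.1598 -0.1567] 0.36084325910574966 21.5917
21.89 0.0632 0.0632 [-0.2829 -0.4517 -0.2646]
22.19 0.0624 0.0624 [ 0.1419 -0.1157 -0.3608]
22.49 0.0616 0.0616 [ 0.0959  0.1612 -0.2951]
22.79 0.0608 0.0608 [ 0.082  -0.0564  0.0683]
23.09 0.0600 0.0600 [ 0.126   0.071  -0.0131]
23.39 0.0592 0.0592 [ 0.096  -0.2673 -0.1649]
23.69 0.0584 0.0584 [ 0.0345 -0.2971 -0.1799]
23.99 0.0576 0.0577 [-0.0133  0.2434  1.377 ]
```

View pics/w6.png

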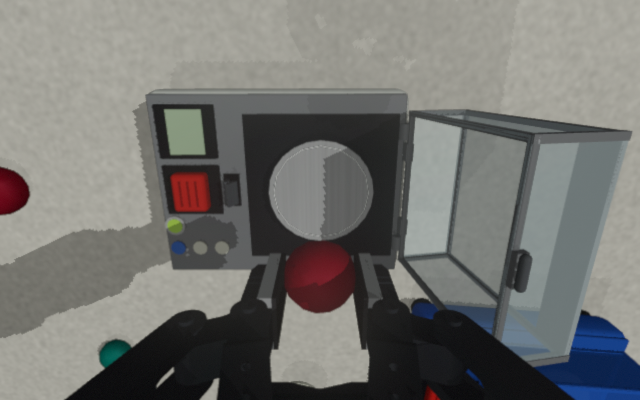

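Contact was felt at 57.7 mm, matching the button's offset. View w6 shows the bare pan at (321,190) and the open cover on the right; I'll check the pan centre from it before letting go.

Run:
```python
from h import *
f=load("w6"); print("pan w6", onplane(f,[[321,190]],.0595), "mine",PAN)
set_gripper(0.5); s=read_state(); print(s["width"],s["time"])
p=s["position"]
arm.servo_line([p[0],p[1],.085],vel=.06)
arm.servo_line([p[0],p[1],.20],vel=.2)
q=W(-.03,0,.2)
save(optics.grab_frame("wrist"),"w7");save(optics.grab_frame("side"),"s7"); print(st()[0])
```

```text
pan w6 [[ 0.5034 -0.058   0.0595]] mine [ 0.5047 -0.0592]
0.4958464485923714 24.2667
25.7
```

View pics/w7.png

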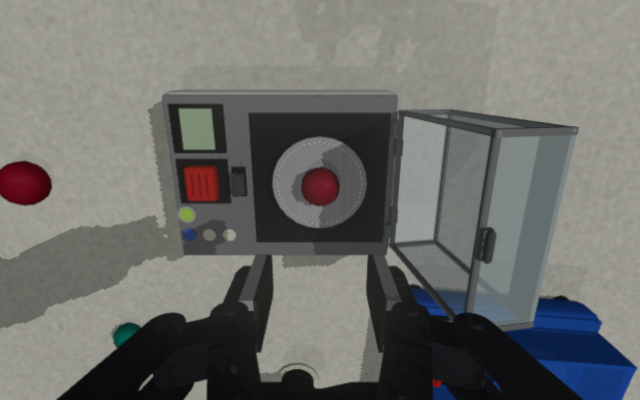

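The stone stands flat and centred on the pan, at (320,186) against the pan's (319,182), and it is released. Next I go behind the cover with shut fingers and feel for the cover.

Run:
```python
from h import *
set_gripper(0.0)
p=W(0.178,0,0); 
arm.servo_line([*W(0.05,0,0)[:2],.215],vel=.2)
arm.servo_line([p[0],p[1],.215],vel=.2)
arm.servo_line([p[0],p[1],.150],vel=.12); print(st(),read_state()["qpos"])
arm.wait(.1); b=force(10); x=.165
np.save("b.npy",b)
while x>.125:
    q=W(x,0,0); arm.servo_line([q[0],q[1],.150],vel=.05)
    f=force(5)-b; fx=f[:2]@EX; print("%.2f x=%.4f"%(st()[0],x),"fx %.2f fz %.2f"%(fx,f[2]))
    if fx>1.0: break
    x-=.003
save(optics.grab_frame("side"),"s8")
```

```text
(28.075, array([0.5849, 0.0994, 0.1504]), array([ 0.7892, -0.72  ,  0.8364])) [-17.0438  30.4392   4.1873 113.3132  -3.558   36.3347  52.7389]
28.71 x=0.1650 fx -0.22 fz 0.33
29.00 x=0.1620 fx 0.09 fz 0.16
29.29 x=0.1590 fx -0.49 fz -0.09
29.58 x=0.1560 fx -0.19 fz 0.12
29.88 x=0.1530 fx -0.41 fz -0.21
30.17 x=0.1500 fx 0.01 fz 0.26
30.46 x=0.1470 fx -0.02 fz -0.18
30.75 x=0.1440 fx -0.10 fz -0.16
31.04 x=0.1410 fx 1.64 fz 0.51
```

View pics/s8.png

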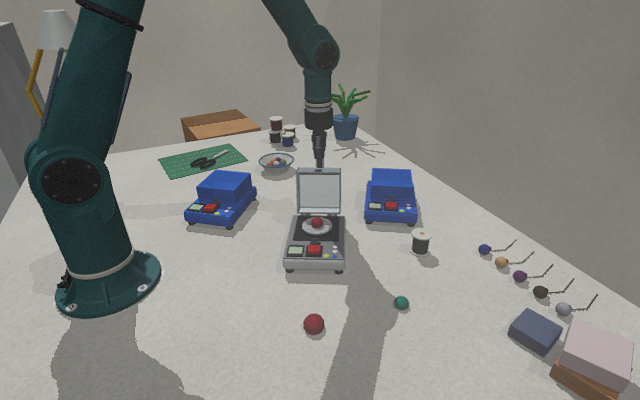

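Side view: the stone is on the pan, the cover is upright, and the fingertip sits behind its top edge. Contact came at x ≈ 142 mm, as expected. I'll swing the cover over along its arc.

```bash
cat >> h.py <<'E'
T_=.0115; HX,HZ=.063,.047
def tcp(th,extra=0):
    sc=.114 if th>.7 else .114+.010*min(1,(.7-th)/.45)
    s2=min(sc,.123); c,s=np.cos(th),np.sin(th)
    return W(HX-sc*c+.046*s+T_,0,HZ+s2*s+.046*c+extra)
E
python3 - <<'E'
from h import *
b=np.load("b.npy")
for th in [1.70,1.6,1.5,1.4,1.3,1.2,1.1,1.0,.9,.8,.7,.6,.5,.4,.32,.25,.2,.16,.13]:
    q=tcp(th); arm.servo_line(q,vel=.08)
    f=force(2)-b; print("%.2f th %.2f"%(st()[0],th),(q[:2]-PAN)@EX,q[2],"fx %.2f fy %.2f fz %.2f"%(f[:2]@EX,f[:2]@EY,f[2]))
    if np.linalg.norm(f)>9: print("STOP");break
save(optics.grab_frame("side"),"s9")
E
```

```text
31.37 th 1.70 0.13480485363050335 0.15592294165398726 fx 1.37 fy 1.77 fz 0.59
31.68 th 1.60 0.12380913128225615 0.1614082127208723 fx 1.48 fy 1.20 fz 1.47
32.00 th 1.50 0.1123207283936684 0.16576833974957655 fx 1.06 fy 1.14 fz 0.30
32.32 th 1.40 0.1004544332888417 0.16895975779209554 fx 0.95 fy 0.07 fz 0.11
32.63 th 1.30 0.0883288100659879 0.17095057925429102 fx 1.18 fy 0.41 fz 0.44
32.95 th 1.20 0.0760650139441516 0.1717209125061908 fx 1.16 fy 0.88 fz 0.11
33.27 th 1.10 0.06378558072031018 0.17126306063258018 fx 1.05 fy -0.15 fz 0.57
33.58 th 1.00 0.0516132024321953 0.16958159833803463 fx 1.38 fy 0.65 fz 2.07
33.90 th 0.90 0.03966950146000847 0.16669332623798366 fx 0.77 fy 0.41 fz 2.08
34.22 th 0.80 0.028073815315801203 0.1626271029925152 fx -0.06 fy 0.46 fz 2.43
34.53 th 0.70 0.016942004262502083 0.15742355696018326 fx 0.05 fy 0.45 fz 2.20
34.87 th 0.60 0.004551214532224555 0.1523894413048682 fx -0.68 fy 0.72 fz 2.77
35.20 th 0.50 -0.007391204221444133 0.14595408941941052 fx -0.31 fy 0.83 fz 2.27
35.54 th 0.40 -0.018728116196816885 0.13815861902937654 fx -0.31 fy 1.21 fz 2.73
35.85 th 0.32 -0.02725854162575302 0.13098175698723247 fx 0.22 fy 0.61 fz 2.34
36.14 th 0.25 -0.03426455816641191 0.12380065838699597 fx -0.80 fy -0.09 fz 2.57
36.41 th 0.20 -0.037889466435741134 0.11831939026848964 fx -0.54 fy 0.76 fz 2.21
36.67 th 0.16 -0.040587545634322424 0.11380859444883108 fx -1.57 fy 0.25 fz 2.57
36.94 th 0.13 -0.04249050426012776 0.11035684665310272 fx -0.19 fy 0.14 fz 1.65
```

View pics/s9.png

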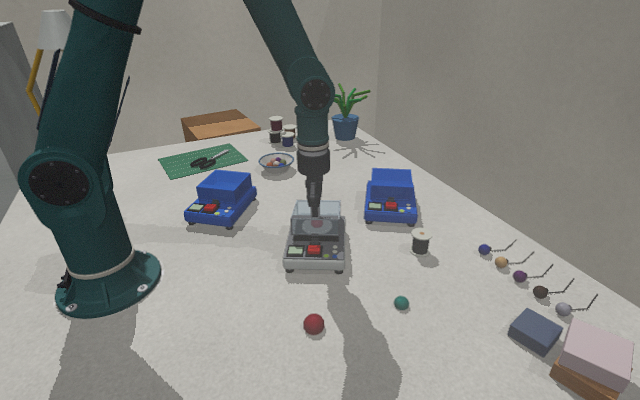

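The cover is down to about 0.13 rad, with steady contact of about 2.3 N. I move onto the bar's middle and press in small felt steps.

Run:
```python
from h import *
b=np.load("b.npy")
z0=HZ+DH+.046; x=-.050
z=z0+.0125
q=W(x,0,0); arm.servo_line([q[0],q[1],z],vel=.05); print(force(4)-b)
peak=0
while z>z0-.006:
    z-=.0007 if z<z0+.010 else .0015
    arm.servo_line([q[0],q[1],z],vel=.03)
    f=force(4)-b; t,p,_=st(); print("%.2f dz %.2f act %.2f"%(t,1e3*(z-z0),1e3*(p[2]-z0)),f)
    peak=max(peak,f[2])
    if f[2]>13.5 or (z<z0+.0015 and f[2]>10): break
```

```text
[-0.5273 -1.3647  2.4083]
37.62 dz 11.00 act 10.96 [-0.8967 -2.2289  2.8267]
37.90 dz 9.50 act 9.49 [-1.5586 -2.5867  3.1005]
38.18 dz 8.80 act 9.02 [-2.1498 -3.2794  5.857 ]
38.47 dz 8.10 act 8.37 [-2.4075 -3.7686  6.6723]
38.75 dz 7.40 act 7.80 [-2.4678 -3.8851  8.219 ]
39.03 dz 6.70 act 7.10 [-3.1881 -4.5652  8.091 ]
39.32 dz 6.00 act 6.47 [-3.1374 -4.431   8.9732]
39.60 dz 5.30 act 5.81 [-3.6711 -5.3483  9.4171]
39.88 dz 4.60 act 5.21 [-4.0037 -5.6119 10.841 ]
40.17 dz 3.90 act 4.38 [-3.4031 -6.7809  9.6736]
40.45 dz 3.20 act 3.44 [-2.0071 -4.4474  6.5586]
40.73 dz 2.50 act 2.69 [-2.433  -4.6706  6.2938]
41.02 dz 1.80 act 1.79 [-1.1416 -2.171   3.191 ]
41.30 dz 1.10 act 0.94 [-0.486  -1.3469  1.6938]
41.58 dz 0.40 act 0.20 [-0.3424 -0.3226 -0.0113]
41.87 dz -0.30 act -0.28 [-0.1688  0.6443  1.0128]
42.15 dz -1.00 act -1.00 [-0.3263  0.6351  1.8179]
42.43 dz -1.70 act -1.61 [-0.9239  0.8878  3.3594]
42.72 dz -2.40 act -2.08 [-1.5937 -0.5158  7.1345]
43.00 dz -3.10 act -2.54 [-2.5657 -0.244   9.8001]
43.28 dz -3.80 act -2.96 [-3.118  -0.3035 12.6448]
```

The force peaked at about 11 N, dropped as the hook yielded, then rose again at the firm stop. I back off slowly and check that the cover stays shut.

Run:
```python
from h import *
b=np.load("b.npy"); q=W(-.05,0,0)
z0=HZ+DH+.046
for dz in (.0,.004,.015):
    arm.servo_line([q[0],q[1],z0+dz],vel=.03); print(dz,force(5)-b)
arm.servo_line([q[0],q[1],.24],vel=.2)
c=W(-.1,-.0,0)
arm.servo_line([c[0],c[1],.30],vel=.2)
f=optics.grab_frame("wrist");save(f,"w10"); save(optics.grab_frame("side"),"s10");save(optics.grab_frame("top"),"t10")
uv=np.stack(np.meshgrid(np.arange(640),np.arange(400)),-1).reshape(-1,2); X=deproj(f,uv)
rel=X[:,:2]-PAN; u=rel@EX; v=rel@EY
for lo in (-.055,-.03,0,.03,.05):
    m=(abs(u-lo)<.004)&(abs(v)<.05)&(X[:,2]>.03)&(X[:,2]<.2); print(lo,np.percentile(X[m][:,2],[10,50,90]),m.sum())
print(st())
```

```text
0.0 [-0.0148 -0.2912  1.6581]
0.004 [ 0.0552 -0.4135  0.2985]
0.015 [-0.2477  0.2103 -0.2768]
-0.055 [0.0949 0.0958 0.0968] 766
-0.03 [0.095  0.0959 0.0968] 773
0 [0.0949 0.0958 0.0967] 762
0.03 [0.0948 0.0958 0.0968] 778
0.05 [0.0948 0.0957 0.0967] 762
(45.975, array([ 0.4594, -0.1472,  0.2984]), array([-0.7256, -0.6854,  0.1471]))
```

View pics/w10.png

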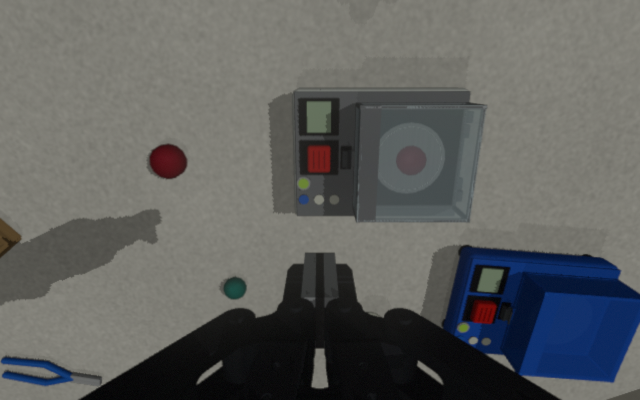

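View pics/s10.png

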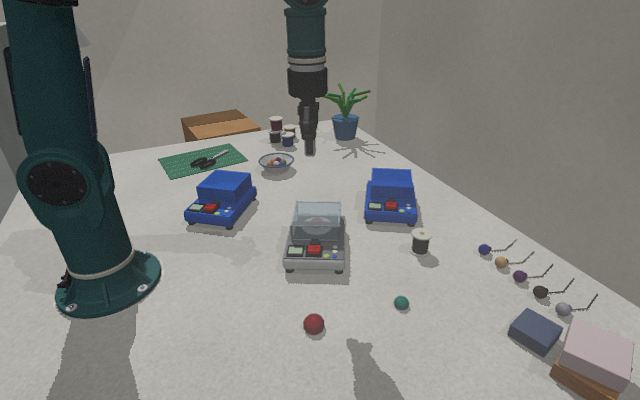

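The cover is flat and shut: the roof is level at 96 mm from front to rear, the same as before opening. The stone lies in the pan's centre at (411,160), and the teal stone, spool and dish are where they were. Handing in.

Run:
```python
from h import *
close_job(); print(read_state()["time"])
```

```text
the job is handed in; nothing more can be done
the job is handed in; nothing more can be done
```

The red stone is on the pan, the cover is latched shut over it, and the job is handed in at about 46 s of the 67 s. No verdict is reported.

- **Opening:** I pressed the button until it met its firm stop. The last step reached 13.7 N, and the cover sprang wide open.
- **Scale height:** By touch, the button and the pan both put the scale about 1.8 mm above half-way. The camera depth gave about 3 mm, which is within its calibration, so I went by the touch.
- **Stone:** I set it down at a contact force of about 1.4 N and let go. It looked flat and about 2 mm or less from the pan's middle, in the pictures taken before and after the cover was shut.
- **Closing:** I swung the cover over from behind with about 1 to 3 N. On the bar the push rose to about 11 N, dropped as the hook yielded, and ended at 12.6 N on the firm stop.
- **Last checks:** After I backed off, the cover stayed shut, with its roof level at 96 mm as before opening. The teal stone, the spool and the dish looked unmoved by eye in the final pictures, and the arm was clear of everything.

No check failed. I judged the latch only from the force drop and the level roof, as the cover's angle could not be read directly.

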